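# Press home a row of sample tube caps

### The arm

A 7-joint arm with a two-finger parallel gripper is mounted at the origin on the work surface. World frame = base frame: x ahead of the robot, y to its left, z up, the work surface at z = 0. Lengths are in mm, angles in degrees, forces in N, time in s.
With the tool pointing down it reaches from about 425 to 875 mm from the base axis. Payload 8.4 kg.
Tool frame: the origin (TCP) lies midway between the tips of the shut fingers; the grasp point (between the pads) lies 19 mm behind it; z points along the fingers, y is the line along which they close (so a half turn about z gives the same grasp; the last joint's range is limited). The gripper opens to 85 mm and grips with 20 to 120 N. Pads are 22 mm wide; open, the fingers measure 114 mm over their backs; the gripper's body (76 mm by 85 mm) begins 54 mm behind the grasp point. The pads swing forward as they close: fully open they stand 13 mm farther back than shut.
Start: joints at [-71.345, 19.091, 2.286, 83.961, -0.768, 76.965, -3.352], TCP at [267.888, 592.199, 231.308] pointing down, gripper open.
Joint ranges: [-147.57, 147.57], [-21.85, 119.76], [-74.77, 79.35], [14.55, 137.4], [-85.83, 265.84], [4.83, 119.75], [-152.11, 152.11]. Speed limits (degrees/s): [127.2, 127.2, 159.86, 159.86, 180, 180, 180].

### API

Orientations are given as [roll, pitch, yaw] about the fixed x, y, z axes, in that order (R = Rz(yaw) Ry(pitch) Rx(roll)).
In Python, from cell import sensors, read_camera, manip gives the robot as it stands.
- The arm moves only by the tool play_rows, never from a script. Its argument "targets" is a list of rows, each an object with "delta_pos": the shift along the tool's x, y, z in cm, a list of three; "dr": the turn, a rotation vector about the tool's x, y, z in rad, a list of three; "fingers": the opening, from 0 (shut) to 1 (fully open). A call has 1 to 20 rows; each row is the pose to reach, as a shift and turn from the pose commanded when the call began, along the tool's axes at that moment; what a row does not reach only later rows make up. A row lasts 1/10 s, in which the tool goes at most 50 mm and 8.59 degrees, less where a joint would pass 70% of its speed; a pose out of reach is approached as far as the arm can. A call with a gripper value outside its range is refused whole. The fingers move at their own pace and stop on an object; "newtons" is the grip in N (left out, the last holds). Time passes only in rows, so rows that repeat a pose let the fingers close. It gives the time, the measured TCP pose, the force, the opening and the grip force at its end, in the units of the state.
- sensors.sense(): the state, without advancing time (a new reading comes with each control period).
- read_camera(name): name is "scene" or "side" or "wrist"; returns a dict with "img" (384x512x3 uint8, blue, green, red), "vertical_fov" (degrees; the focal length in pixels is half the picture's height over the tangent of half this angle, whatever the lens; pixels are square), "cx", "cy" (the principal point, pixels), "extrinsics" (4x4, takes a point from camera to world coordinates). Camera axes: x right, y down, z forward; pixel columns grow to the right and rows downward; lengths in mm; the calibration is good to about 2 mm. A picture is of the moment at which its call begins. There is no depth.
- manip.sign_off(): hands the job in; it is judged then, once.
The state is a dict: "t": time; "joints": joint angles; "dq": joint speeds; "joint_efforts": joint torques, N m; "tcp_pos": TCP position; "tcp_rot": TCP orientation; "force": force on the tool from outside, world axes, zero at the start; "wrist_torque": the same for the moment, N m; "gripper_width": opening from 0.0 (shut) to 1.0 (fully open); "grasp_force": force on a finger pad.
Only numpy, scipy, OpenCV 4.12 (cv2) and the standard library are available. Lean on these libraries where they do the work, as an engineer would, in place of code of your own. Each camera call takes 0.05 s, during which the arm holds its last target. There are 200 camera calls.

### The job

The purple caps in one rack are not fully on. Run your fingertips along the row from the rack's yellow end to its other end, gently pressing each cap fully home in turn, and between the first and the last cap keep the fingertips over the row and no more than a few centimetres above it. Do not pull any cap up or press hard, do not touch the rack with green caps, and leave everything else on the bench where it is.

Things in the scene. Friction and masses are not known exactly. Their poses are not given: they have to be found in the camera images.
- purple_rack: white tube rack fixed to the bench, 46 x 160 mm, any yaw; four upright 16 mm tubes, rims 80 mm above the bench. Origin: centre of its underside; z up, y along the row towards the yellow end. Tubes 1 to 4 at y = +54, +18, -18, -54 mm, x = 0. End panels 8 mm thick, 60 mm high: yellow at y = +76 mm, white at -76 mm
- cap1 (a joint): push-in cap of tube 1 (nearest the yellow end), in m: 0.012 is fully home against a solid stop (on the tube's rim), smaller is proud; starts at 0.003 to 0.007. It slides straight down with about 3.5 N, stays where it is left, and can also be pulled up
- cap1_top (a point): centre of the flat top of cap 1, a purple disc 19 mm in diameter and 12 mm tall with a white plug below; 92 mm above the bench when home, 5 to 9 mm higher at the start
- cap2 (a joint): push-in cap of tube 2 (number 2 counted from the yellow end), in m: 0.012 is fully home against a solid stop (on the tube's rim), smaller is proud; starts at 0.003 to 0.007. It slides straight down with about 3.5 N, stays where it is left, and can also be pulled up
- cap2_top (a point): centre of the flat top of cap 2, a purple disc 19 mm in diameter and 12 mm tall with a white plug below; 92 mm above the bench when home, 5 to 9 mm higher at the start
- cap3 (a joint): push-in cap of tube 3 (number 3 counted from the yellow end), in m: 0.012 is fully home against a solid stop (on the tube's rim), smaller is proud; starts at 0.003 to 0.007. It slides straight down with about 3.5 N, stays where it is left, and can also be pulled up
- cap3_top (a point): centre of the flat top of cap 3, a purple disc 19 mm in diameter and 12 mm tall with a white plug below; 92 mm above the bench when home, 5 to 9 mm higher at the start
- cap4 (a joint): push-in cap of tube 4 (farthest from the yellow end), in m: 0.012 is fully home against a solid stop (on the tube's rim), smaller is proud; starts at 0.003 to 0.007. It slides straight down with about 3.5 N, stays where it is left, and can also be pulled up
- cap4_top (a point): centre of the flat top of cap 4, a purple disc 19 mm in diameter and 12 mm tall with a white plug below; 92 mm above the bench when home, 5 to 9 mm higher at the start
- green_rack: an equal white rack fixed to the bench, 46 x 160 mm, with four green caps already home (tops 92 mm above the bench) and no yellow end; any yaw, origin at the centre of its underside, y along its row
- cassette: pink tissue cassette lying flat, 41 x 28 x 6 mm, loose; origin at the centre of its underside
- marker: white marker pen with a blue cap lying flat, 120 mm long along its x, 13 mm thick, loose; origin at the centre of its underside
- specimen_jar: clear specimen jar with an orange lid, 56 mm diameter, 70 mm tall, loose; origin at the centre of its underside
- stain_bottle: amber stain bottle with a black cap, 56 mm diameter, 130 mm tall, loose; origin at the centre of its underside
- slide_box: blue slide box, 85 x 100 x 30 mm, loose; origin at the centre of its underside
- dish: clear shallow dish, 84 mm diameter, 15 mm tall, loose; origin at the centre of its underside
- slide_mailer: white slide mailer, 85 x 35 x 14 mm, loose; origin at the centre of its underside

How it is judged (in metres and radians):
On the way, in this order (a step that is already met when the one before it is completed fails the run):
1. cap 1 (counted from the yellow end) is pressed home (value of joint cap1 above 0.0105 m), for 0.1 s.
2. cap 2 (counted from the yellow end) is pressed home, after the one before it (value of joint cap2 above 0.0105 m), for 0.1 s.
3. cap 3 (counted from the yellow end) is pressed home, after the one before it (value of joint cap3 above 0.0105 m), for 0.1 s.
4. cap 4 (counted from the yellow end) is pressed home, after the one before it (value of joint cap4 above 0.0105 m), for 0.1 s.
At the end, for the whole second after the job is handed in: all four purple caps are home (within 1.5 mm of their stop) and every loose thing is at rest within 15 mm of where it stood (value of joint each of cap1, cap2, cap3, cap4 above 0.0105 m and distance of each of cassette, marker, specimen_jar, stain_bottle, slide_box, dish, slide_mailer from where it was at the start of the episode below 0.015 m and linear speed of each of cassette, marker, specimen_jar, stain_bottle, slide_box, dish, slide_mailer below 0.02 m/s); the robot touches nothing.
It fails at once if a purple cap was pulled up off its tube (value of joint any of cap1, cap2, cap3, cap4 below 0.001 m).
It fails at once if the purple rack or its caps were pressed hard (over 40 N) (contact force between any of the fingers, the arm and purple_rack above 40 N).
It fails at once if between the first cap and the last the fingertips left the row (more than about 80 mm above the caps, or 45 mm to the side) (value of joint cap1 above 0.0105 m and value of joint cap4 below 0.0105 m and (z of the grasp point in the frame of purple_rack above 0.19 m or x of the grasp point in the frame of purple_rack above 0.045 m or x of the grasp point in the frame of purple_rack below -0.045 m)).
It fails at once if the rack with green caps was touched (contact force between any of the fingers, the arm and green_rack above 1 N).
It fails at once if a loose thing was moved more than 15 mm or lifted (distance of any of cassette, marker, specimen_jar, stain_bottle, slide_box, dish, slide_mailer from where it was at the start of the episode above 0.015 m).
It also fails if it takes over 42 s, if anything falls off the work surface, if the arm or the gripper's body presses on something with over 40 N, if the wrist force passes 120 N, or if a joint passes its speed limit or range.

## Working session

There is one attempt and no reset: what is moved stays moved. The work goes in short steps, Python scripts to look and compute and a tool call to move; the robot and the scene stay as the last step left them, time stands still between calls to the robot, and variables do not carry over. Pictures are saved under pics/ and viewed, at most 10 in all, crops included, and the job is handed in when it is done.

Besides the shell and the picture viewer there is one more tool, called after "Call:" by a JSON object that holds its "name" and its "arguments", one argument or row to a line. play_rows: Moves the arm, as the interface text tells. Its arguments: {"type":"object","properties":{"targets":{"type":"array","items":{"type":"object","properties":{"delta_pos":{"type":"array","items":{"type":"number"}},"dr":{"type":"array","items":{"type":"number"}},"fingers":{"type":"number"}}}},"newtons":{"type":"number"}},"required":["targets"]}

```bash
mkdir -p pics
python3 - <<'E'
from cell import sensors, read_camera
import cv2, pickle
s=sensors.sense(); print(s['t'],s['tcp_pos'],s['tcp_rot'],s['force'])
d={}
for n in("scene","side","wrist"):
    c=read_camera(n); d[n]=c; cv2.imwrite(f"pics/{n}0.png",c["img"]); print(n,c["vertical_fov"],c["cx"],c["cy"],c["extrinsics"])
pickle.dump(d,open("cams.pkl","wb"))
E
```

```text
0.0 [267.72509993 591.80343945 230.40386864] [-1.79906510e+02  7.66237857e-03  1.55660952e+02] [-0.78345331 -0.05286759 -0.13621668]
scene 56.36833566685836 253.6682960971406 190.60214091053632 [[-5.41718031e-01  6.08316562e-01 -5.80079766e-01  1.22106014e+03]
 [ 8.40461272e-01  3.81405627e-01 -3.84908558e-01  4.17636011e+02]
 [-1.29005641e-02 -6.96046484e-01 -7.17880817e-01  8.48990963e+02]
 [ 0.00000000e+00  0.00000000e+00  0.00000000e+00  1.00000000e+00]]
side 43.68643255855322 267.26569662473594 191.32031515321674 [[-9.84194938e-01 -1.31451457e-01  1.18662713e-01  4.59480513e+02]
 [-1.77087003e-01  7.33278576e-01 -6.56462278e-01  7.83820663e+02]
 [-7.19902009e-04 -6.67100475e-01 -7.44967407e-01  1.01729834e+03]
 [ 0.00000000e+00  0.00000000e+00  0.00000000e+00  1.00000000e+00]]
wrist 69.82288412445928 253.0198690022771 190.11664269306524 [[ 4.12558427e-01  8.66886021e-01  2.79828825e-01  1.96498865e+02]
 [ 9.10929328e-01 -3.91996799e-01 -1.28632302e-01  6.24241321e+02]
 [-1.81754063e-03  3.07972623e-01 -9.51393483e-01  3.73288741e+02]
 [ 0.00000000e+00  0.00000000e+00  0.00000000e+00  1.00000000e+00]]
```

View pics/scene0.png

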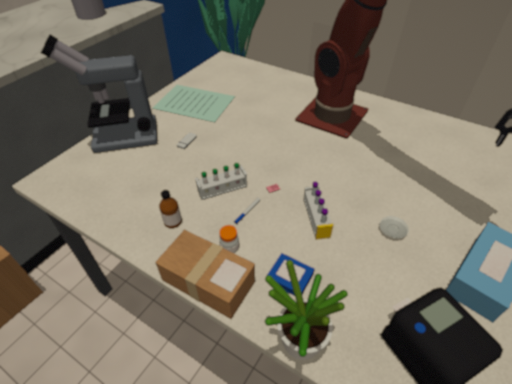

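View pics/side0.png

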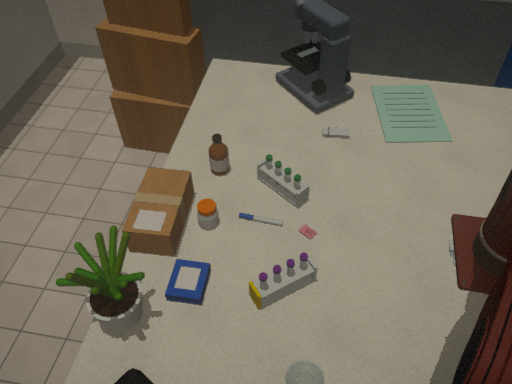

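The scene view shows the purple rack around (318,208), its yellow end near (323,230), and the green rack at (221,180). In the side view the purple rack is at (283,277), yellow end at (256,290). I'll enlarge the purple racks.

Run:
```python
import cv2, numpy as np
a=cv2.imread("pics/scene0.png")[170:250,280:360]; b=cv2.imread("pics/side0.png")[240:320,240:330]
f=lambda i:cv2.resize(i,None,fx=1,fy=1)
A=cv2.resize(a,(400,400),interpolation=cv2.INTER_CUBIC);B=cv2.resize(b,(400,356),interpolation=cv2.INTER_CUBIC)
o=np.zeros((400,800,3),np.uint8);o[:,:400]=A;o[:356,400:]=B
cv2.imwrite("pics/crop0.png",o)
for n in("scene","side"):
    im=cv2.imread(f"pics/{n}0.png");h=cv2.cvtColor(im,cv2.COLOR_BGR2HSV)
    for nm,lo,hi in(("purple",(125,80,40),(160,255,255)),("yellow",(22,120,100),(34,255,255)),("green",(60,120,40),(85,255,200))):
        m=cv2.inRange(h,lo,hi);k,_,st,ce=cv2.connectedComponentsWithStats(m)
        print(n,nm,[(ce[i].round(1).tolist(),st[i].tolist()) for i in range(1,k) if st[i,4]>12][:14])
```

```text
scene purple [([314.8, 184.1], [313, 182, 5, 5, 17]), ([317.7, 192.5], [316, 190, 5, 6, 22]), ([320.9, 200.9], [319, 199, 5, 5, 22]), ([324.1, 211.2], [322, 209, 5, 6, 26])]
scene yellow [([323.6, 230.8], [316, 224, 17, 15, 199])]
scene green [([215.6, 22.9], [198, 0, 33, 51, 717]), ([244.2, 16.4], [229, 0, 34, 51, 673])]
side purple [([303.4, 255.7], [300, 253, 7, 7, 36]), ([290.1, 262.2], [287, 259, 7, 7, 40]), ([276.6, 268.3], [273, 265, 8, 8, 43]), ([262.5, 276.2], [259, 273, 8, 8, 47])]
side yellow [([255.2, 292.0], [249, 281, 12, 28, 100])]
side green [([287.2, 169.4], [285, 168, 5, 4, 14])]
```

View pics/crop0.png

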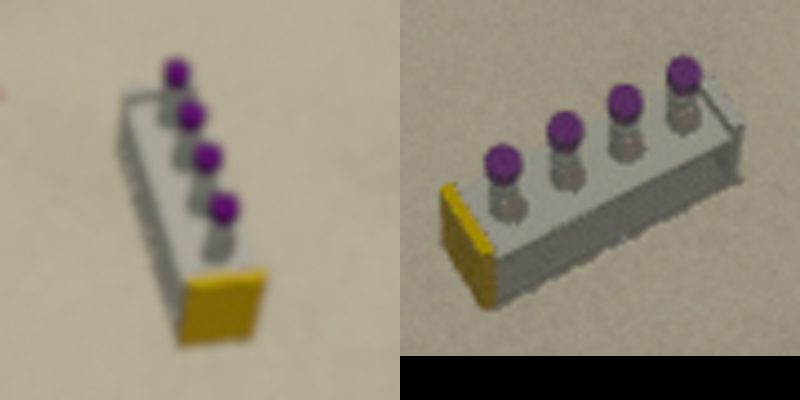

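View pics/wrist0.png

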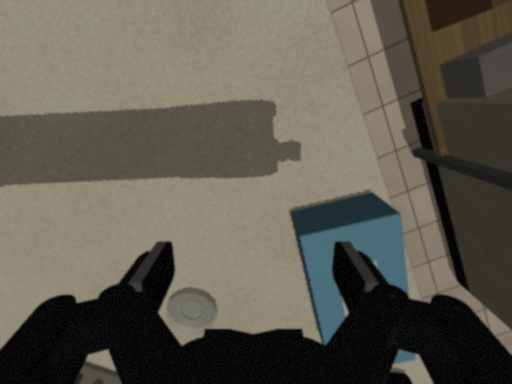

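```bash
cat > tri.py <<'E'
import numpy as np, pickle
from scipy.optimize import least_squares
C=pickle.load(open("cams.pkl","rb"))
def proj(c,P):
    E=c["extrinsics"]; p=(np.asarray(P,float)-E[:3,3])@E[:3,:3]
    f=192/np.tan(np.radians(c["vertical_fov"]/2)); return p[...,:2]/p[...,2:]*f+[c["cx"],c["cy"]]
def tri(obs):
    r=least_squares(lambda P:np.concatenate([proj(c,P)-uv for c,uv in obs]),[500,100,50]); return r.x,r.fun
E
python3 - <<'E'
from tri import *
np.set_printoptions(precision=1,suppress=True)
sc=[[324.1,211.2],[320.9,200.9],[317.7,192.5],[314.8,184.1]]
sd=[[262.5,276.2],[276.6,268.3],[290.1,262.2],[303.4,255.7]]
# yellow end first
for a,b in zip(sc,sd): print(*tri([(C['scene'],a),(C['side'],b)]))
def pts(q):
    y=np.array([54,18,-18,-54]);u=np.array([-np.sin(q[2]),np.cos(q[2])])
    return np.c_[q[:2]+y[:,None]*u, q[3:7]]
def f(q): P=pts(q); return np.r_[(proj(C['scene'],P)-sc).ravel(),(proj(C['side'],P)-sd).ravel(),(q[3:]-93)/5]
best=min((least_squares(f,[480,170,y,93,93,93,93]) for y in (0,1.5,3,4.5)),key=lambda r:r.cost)
print(best.x,np.degrees(best.x[2]),best.fun)
for n,a,b in(("dish",(393,229),(304,374)),("cassette",(273,188),(308,232)),("jar lid",(229,232),(207,206)),("bottlecap",(166,195),(217,139)),("green1",(237,167),(297,178)),("green4",(204,176),(269,158)),("slidebox",(291,273),(189,281)),("base",(340,115),(460,255))):
    print(n,*tri([(C['scene'],a),(C['side'],b)]))
E
```

```text
[572.2 220.9  91.6] [ 0.   0.1  0.  -0.1]
[544.3 197.2  94.9] [-0. -0. -0.  0.]
[516.8 174.2  92.5] [-0.1 -0.1 -0.   0.1]
[489.2 151.2  92.2] [-0.1 -0.2 -0.1  0.2]
[530.7 185.9   5.4  91.7  94.6  92.8  92.4] 310.00201096120173 [-0.  -0.   0.   0.1 -0.  -0.1 -0.1 -0.2  0.1 -0.2 -0.1  0.2 -0.1  0.1
 -0.1  0.1 -0.3  0.3 -0.  -0.1]
dish [453.9 394.   11. ] [-1.3 -1.9 -0.9  1.4]
cassette [489.7   9.7  -1.3] [ 0.  0.  0. -0.]
jar lid [756.1  24.6  65.6] [-0.3 -0.4 -0.2  0.4]
bottlecap [ 775.7 -175.7  118. ] [-0.2 -0.3 -0.1  0.3]
green1 [538.6 -99.3  81.6] [-0.5 -0.8 -0.3  0.8]
green4 [ 626.4 -163.9   79.5] [-0.4 -0.7 -0.2  0.7]
slidebox [752.1 220.1  18.2] [ 0.1  0.2  0.1 -0.2]
base [132.2  83.1  96.4] [ 1.4  2.3  0.6 -1.6]
```

Call:
{"name": "play_rows", "arguments": {
  "targets": [
    {"delta_pos": [-1.3,-0.6,0],"dr": [0,0,0.05],"fingers": 0},
    {"delta_pos": [-4.3,-2.1,0],"dr": [0,0,0.1],"fingers": 0},
    {"delta_pos": [-8.2,-4.0,0],"dr": [0,0,0.15],"fingers": 0},
    {"delta_pos": [-12.0,-6.0,0],"dr": [0,0,0.2],"fingers": 0},
    {"delta_pos": [-16.3,-8.1,0],"dr": [0,0,0.25],"fingers": 0},
    {"delta_pos": [-20.6,-10.2,0],"dr": [0,0,0.3],"fingers": 0},
    {"delta_pos": [-25.0,-12.3,0],"dr": [0,0,0.35],"fingers": 0},
    {"delta_pos": [-29.3,-14.5,0],"dr": [0,0,0.4],"fingers": 0},
    {"delta_pos": [-33.6,-16.6,0],"dr": [0,0,0.43],"fingers": 0},
    {"delta_pos": [-37.4,-18.5,1],"dr": [0,0,0.448],"fingers": 0},
    {"delta_pos": [-40.5,-20.0,2.5],"dr": [0,0,0.448],"fingers": 0},
    {"delta_pos": [-42.2,-20.8,4.5],"dr": [0,0,0.448],"fingers": 0},
    {"delta_pos": [-43.0,-21.3,6.5],"dr": [0,0,0.448],"fingers": 0},
    {"delta_pos": [-43.0,-21.3,8],"dr": [0,0,0.448],"fingers": 0},
    {"delta_pos": [-43.0,-21.3,9],"dr": [0,0,0.448],"fingers": 0},
    {"delta_pos": [-43.0,-21.3,9],"dr": [0,0,0.448],"fingers": 0},
    {"delta_pos": [-43.0,-21.3,9],"dr": [0,0,0.448],"fingers": 0}
  ]
}}

```text
t: 1.85
tcp_pos: [571.7, 221.8, 141.9]
tcp_rot: [180.0, -0.0, 130.0]
force: [0.4, -0.2, -0.2]
gripper_width: -0.003
grasp_force: 0.0
```

Run:
```python
from cell import read_camera
import cv2, numpy as np
a=read_camera("wrist")["img"]; b=read_camera("side")["img"][200:320,220:340]
o=np.zeros((384,800,3),np.uint8);o[:,:400]=cv2.resize(a,(400,300))[0:300].repeat(1,0) if 0 else cv2.copyMakeBorder(cv2.resize(a,(400,300)),0,84,0,0,0);o[:,400:784]=cv2.resize(b,(384,384),interpolation=cv2.INTER_CUBIC)
cv2.imwrite("pics/c1.png",o)
```

```text
(no output)
```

View pics/c1.png

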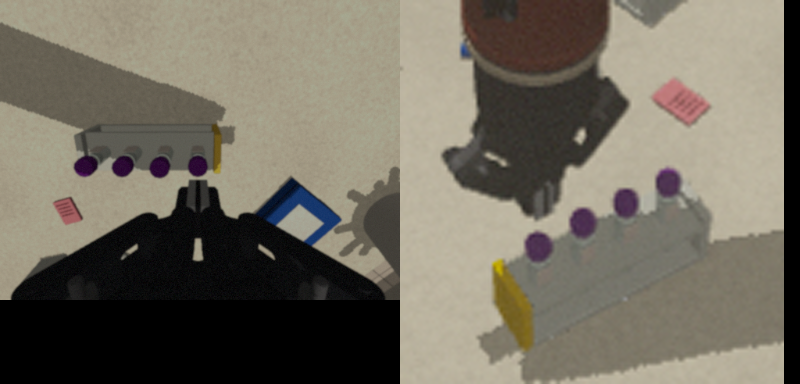

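Both views show the shut fingertips lined up with cap 1 (wrist (198,166), side (538,247) in the crop). Descending to just above home.

Call:
{"name": "play_rows", "arguments": {
  "targets": [
    {"delta_pos": [0,0,1.2]},
    {"delta_pos": [0,0,2.6]},
    {"delta_pos": [0,0,3.6]},
    {"delta_pos": [0,0,4.0]},
    {"delta_pos": [0,0,4.2]},
    {"delta_pos": [0,0,4.4]},
    {"delta_pos": [0,0,4.6]},
    {"delta_pos": [0,0,4.7]},
    {"delta_pos": [0,0,4.7]}
  ]
}}

```text
validation failed for argument at $.ta...
```

Call:
{"name": "play_rows", "arguments": {
  "targets": [
    {"delta_pos": [0,0,1.2],"dr": [0,0,0],"fingers": 0},
    {"delta_pos": [0,0,2.6],"dr": [0,0,0],"fingers": 0},
    {"delta_pos": [0,0,3.6],"dr": [0,0,0],"fingers": 0},
    {"delta_pos": [0,0,4.0],"dr": [0,0,0],"fingers": 0},
    {"delta_pos": [0,0,4.2],"dr": [0,0,0],"fingers": 0},
    {"delta_pos": [0,0,4.4],"dr": [0,0,0],"fingers": 0},
    {"delta_pos": [0,0,4.6],"dr": [0,0,0],"fingers": 0},
    {"delta_pos": [0,0,4.7],"dr": [0,0,0],"fingers": 0},
    {"delta_pos": [0,0,4.7],"dr": [0,0,0],"fingers": 0}
  ]
}}

```text
t: 2.85
tcp_pos: [572.1, 220.9, 94.5]
tcp_rot: [180.0, 0.0, 130.0]
force: [-1.3, -0.6, 0.6]
gripper_width: -0.003
grasp_force: 0.6
```

Call:
{"name": "play_rows", "arguments": {
  "targets": [
    {"delta_pos": [0,0,0.05],"dr": [0,0,0],"fingers": 0},
    {"delta_pos": [0,0,0.1],"dr": [0,0,0],"fingers": 0}
  ]
}}

```text
t: 3.05
tcp_pos: [572.1, 220.9, 93.6]
tcp_rot: [180.0, 0.0, 130.0]
force: [-0.6, -1.1, 3.4]
gripper_width: -0.0
grasp_force: 1.7
```

Call:
{"name": "play_rows", "arguments": {
  "targets": [
    {"delta_pos": [0,0,0.05],"dr": [0,0,0],"fingers": 0},
    {"delta_pos": [0,0,0.1],"dr": [0,0,0],"fingers": 0}
  ]
}}

```text
t: 3.25
tcp_pos: [572.1, 220.9, 92.4]
tcp_rot: [180.0, 0.0, 130.0]
force: [-0.9, -1.6, 3.3]
gripper_width: -0.001
grasp_force: 1.7
```

3.4 N is the sliding force; continue until the stop is felt.

Call:
{"name": "play_rows", "arguments": {
  "targets": [
    {"delta_pos": [0,0,0.05],"dr": [0,0,0],"fingers": 0},
    {"delta_pos": [0,0,0.05],"dr": [0,0,0],"fingers": 0}
  ]
}}

```text
t: 3.45
tcp_pos: [572.1, 220.9, 92.2]
tcp_rot: [180.0, 0.0, 130.0]
force: [-2.9, -1.5, 5.3]
gripper_width: -0.001
grasp_force: 3.0
```

Call:
{"name": "play_rows", "arguments": {
  "targets": [
    {"delta_pos": [0,0,0.04],"dr": [0,0,0],"fingers": 0},
    {"delta_pos": [0,0,0.04],"dr": [0,0,0],"fingers": 0}
  ]
}}

```text
t: 3.65
tcp_pos: [572.1, 220.9, 92.1]
tcp_rot: [180.0, 0.0, 130.0]
force: [-2.7, -1.8, 9.6]
gripper_width: -0.001
grasp_force: 4.7
```

Call:
{"name": "play_rows", "arguments": {
  "targets": [
    {"delta_pos": [0,0,-0.8],"dr": [0,0,0],"fingers": 0},
    {"delta_pos": [0,0,-2.2],"dr": [0,0,0],"fingers": 0},
    {"delta_pos": [0,-1.0,-2.5],"dr": [0,0,0],"fingers": 0},
    {"delta_pos": [0,-2.4,-2.5],"dr": [0,0,0],"fingers": 0},
    {"delta_pos": [0,-3.4,-2.5],"dr": [0,0,0],"fingers": 0},
    {"delta_pos": [0,-3.6,-2.5],"dr": [0,0,0],"fingers": 0},
    {"delta_pos": [0,-3.6,-1.8],"dr": [0,0,0],"fingers": 0},
    {"delta_pos": [0,-3.6,-1.2],"dr": [0,0,0],"fingers": 0},
    {"delta_pos": [0,-3.6,-0.9],"dr": [0,0,0],"fingers": 0},
    {"delta_pos": [0,-3.6,-0.7],"dr": [0,0,0],"fingers": 0},
    {"delta_pos": [0,-3.6,-0.5],"dr": [0,0,0],"fingers": 0},
    {"delta_pos": [0,-3.6,-0.3],"dr": [0,0,0],"fingers": 0},
    {"delta_pos": [0,-3.6,-0.15],"dr": [0,0,0],"fingers": 0},
    {"delta_pos": [0,-3.6,-0.05],"dr": [0,0,0],"fingers": 0},
    {"delta_pos": [0,-3.6,0],"dr": [0,0,0],"fingers": 0},
    {"delta_pos": [0,-3.6,0],"dr": [0,0,0],"fingers": 0}
  ]
}}

```text
t: 5.25
tcp_pos: [544.2, 198.1, 92.1]
tcp_rot: [180.0, -0.0, 130.0]
force: [-5.2, -0.4, 10.3]
gripper_width: 0.005
grasp_force: 5.0
```

Same height and force, so cap 2 is home. Repeat for cap 3.

Call:
{"name": "play_rows", "arguments": {
  "targets": [
    {"delta_pos": [0,0,-0.8],"dr": [0,0,0],"fingers": 0},
    {"delta_pos": [0,0,-2.2],"dr": [0,0,0],"fingers": 0},
    {"delta_pos": [0,-1.0,-2.5],"dr": [0,0,0],"fingers": 0},
    {"delta_pos": [0,-2.4,-2.5],"dr": [0,0,0],"fingers": 0},
    {"delta_pos": [0,-3.4,-2.5],"dr": [0,0,0],"fingers": 0},
    {"delta_pos": [0,-3.6,-2.5],"dr": [0,0,0],"fingers": 0},
    {"delta_pos": [0,-3.6,-1.8],"dr": [0,0,0],"fingers": 0},
    {"delta_pos": [0,-3.6,-1.2],"dr": [0,0,0],"fingers": 0},
    {"delta_pos": [0,-3.6,-0.9],"dr": [0,0,0],"fingers": 0},
    {"delta_pos": [0,-3.6,-0.7],"dr": [0,0,0],"fingers": 0},
    {"delta_pos": [0,-3.6,-0.5],"dr": [0,0,0],"fingers": 0},
    {"delta_pos": [0,-3.6,-0.3],"dr": [0,0,0],"fingers": 0},
    {"delta_pos": [0,-3.6,-0.15],"dr": [0,0,0],"fingers": 0},
    {"delta_pos": [0,-3.6,-0.05],"dr": [0,0,0],"fingers": 0},
    {"delta_pos": [0,-3.6,0],"dr": [0,0,0],"fingers": 0},
    {"delta_pos": [0,-3.6,0],"dr": [0,0,0],"fingers": 0}
  ]
}}

```text
t: 6.85
tcp_pos: [516.7, 174.7, 92.1]
tcp_rot: [180.0, -0.0, 130.0]
force: [-5.6, -0.7, 10.9]
gripper_width: 0.003
grasp_force: 5.1
```

Call:
{"name": "play_rows", "arguments": {
  "targets": [
    {"delta_pos": [0,0,-0.8],"dr": [0,0,0],"fingers": 0},
    {"delta_pos": [0,0,-2.2],"dr": [0,0,0],"fingers": 0},
    {"delta_pos": [0,-1.0,-2.5],"dr": [0,0,0],"fingers": 0},
    {"delta_pos": [0,-2.4,-2.5],"dr": [0,0,0],"fingers": 0},
    {"delta_pos": [0,-3.4,-2.5],"dr": [0,0,0],"fingers": 0},
    {"delta_pos": [0,-3.6,-2.5],"dr": [0,0,0],"fingers": 0},
    {"delta_pos": [0,-3.6,-1.8],"dr": [0,0,0],"fingers": 0},
    {"delta_pos": [0,-3.6,-1.2],"dr": [0,0,0],"fingers": 0},
    {"delta_pos": [0,-3.6,-0.9],"dr": [0,0,0],"fingers": 0},
    {"delta_pos": [0,-3.6,-0.7],"dr": [0,0,0],"fingers": 0},
    {"delta_pos": [0,-3.6,-0.5],"dr": [0,0,0],"fingers": 0},
    {"delta_pos": [0,-3.6,-0.3],"dr": [0,0,0],"fingers": 0},
    {"delta_pos": [0,-3.6,-0.15],"dr": [0,0,0],"fingers": 0},
    {"delta_pos": [0,-3.6,-0.05],"dr": [0,0,0],"fingers": 0},
    {"delta_pos": [0,-3.6,0],"dr": [0,0,0],"fingers": 0},
    {"delta_pos": [0,-3.6,0],"dr": [0,0,0],"fingers": 0}
  ]
}}

```text
t: 8.45
tcp_pos: [489.1, 151.6, 92.1]
tcp_rot: [180.0, -0.0, 130.0]
force: [-5.7, -2.1, 10.9]
gripper_width: -0.002
grasp_force: 5.4
```

Cap 4 is home. Now straight up, clear of the rack.

Call:
{"name": "play_rows", "arguments": {
  "targets": [
    {"delta_pos": [0,0,-0.8],"dr": [0,0,0],"fingers": 0},
    {"delta_pos": [0,0,-2.2],"dr": [0,0,0],"fingers": 0},
    {"delta_pos": [0,0,-5],"dr": [0,0,0],"fingers": 0},
    {"delta_pos": [0,0,-8],"dr": [0,0,0],"fingers": 0},
    {"delta_pos": [0,0,-11],"dr": [0,0,0],"fingers": 0},
    {"delta_pos": [0,0,-13],"dr": [0,0,0],"fingers": 0},
    {"delta_pos": [0,0,-14],"dr": [0,0,0],"fingers": 0},
    {"delta_pos": [0,0,-14],"dr": [0,0,0],"fingers": 0},
    {"delta_pos": [0,0,-14],"dr": [0,0,0],"fingers": 0}
  ]
}}

```text
t: 9.35
tcp_pos: [488.8, 151.4, 230.8]
tcp_rot: [-180.0, -0.0, 130.0]
force: [-0.1, -0.1, -0.2]
gripper_width: -0.003
grasp_force: 0.0
```

Run:
```python
from cell import read_camera
import cv2, numpy as np
a=read_camera("wrist")["img"]; b=read_camera("scene")["img"][140:300,260:420]
o=np.zeros((400,800,3),np.uint8);o[:300,:400]=cv2.resize(a,(400,300));o[:,400:]=cv2.resize(b,(400,400),interpolation=cv2.INTER_CUBIC)
cv2.imwrite("pics/c2.png",o)
```

```text
(no output)
```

View pics/c2.png

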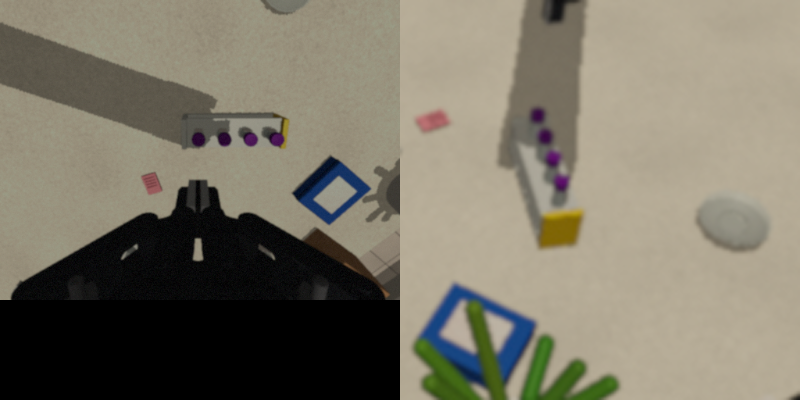

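The four caps are level and in a row, at (199–277,139) in the wrist view. The cassette, dish and slide box have not moved, and the arm is clear.

```bash
python3 -c "
from cell import manip
print(manip.sign_off())"
```

```text
the job is handed in; nothing more can be done
None
```

I pressed all four purple caps home in order from the yellow end, at about 11 N at most, lifted the arm clear and handed the job in; the judge's result was not reported.

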